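Brace a square jar in a block and unscrew its tight lid

ROBOT

A 6-joint arm with a two-finger parallel gripper is mounted at the origin on a cart in front of the work surface, level with it; the furniture and walls round the work are solid. World frame = base frame: x ahead of the robot, y to its left, z up, the work surface at z = 0. Lengths are in m, angles in rad, forces in N, time in s.
With the tool pointing down it reaches from about 0.35 to 0.975 m from the base axis. Payload 4.9 kg.
Tool frame: the origin (TCP) lies at the very end of the fingers, on their centre line; the grasp point (between the pads) lies 19 mm behind it (ctrl.grasp_offset is the distance from the TCP to the grasp point, in m); z points along the fingers, y is the line along which they close (so a half turn about z gives the same grasp; the last joint's range is limited). The gripper opens to 85 mm and grips with 20 to 120 N. Pads are 22 mm wide; open, the fingers measure 114 mm over their backs; the gripper's body (76 mm by 85 mm) begins 54 mm behind the grasp point. The pads swing forward as they close: fully open they stand 13 mm farther back than shut.
Start: joints at [1.012, 0.053, 1.613, -0, 1.476, -0.119], TCP at [0.266, 0.566, 0.231] pointing down, gripper open.
Joint ranges: [-3.01, 3.01], [-1.01, 2.22], [0.06, 2.58], [-1.02, 4.17], [0.09, 2.62], [-3.14, 3.14]. Speed limits (rad/s): [2.57, 2.57, 3.14, 3.14, 3.14, 3.14].

INTERFACE

Orientations are given as a rotation vector (axis times angle).
In Python, from station import ctrl, optics gives the robot as it stands.
- The arm moves only by the shell command python3 -m handwheel 'ROWS' [OPENING] [FORCE]. ROWS is JSON, a list of rows, each an object of numbers: "tx", "ty", "tz": the shift along the tool's x, y, z in mm; "roll": the turn about the tool's z in rad. A call has 1 to 12 rows; each row shifts and turns the commanded pose from where the row before left it, along the tool's axes as they then stand; what a row does not reach is not made up. A row lasts 1/12 s, in which the tool goes at most 41.7 mm and 7.16 degrees, less where a joint would pass 70% of its speed; a pose out of reach is approached as far as the arm can. A call with a gripper value outside its range is refused whole. OPENING is the finger opening in mm, from 0 to 85.4, set as the call begins (- or left out, the last holds). The fingers move at their own pace and stop on an object; FORCE is the grip in N (left out, the last holds). Time passes only in rows, so rows that do not move let the fingers close. It gives the time, the measured TCP pose, the force, the opening and the grip force at its end, in the units of the state.
- ctrl.get_obs(): the state, without advancing time (a new reading comes with each control period).
- optics.get_image(name): name is "side" or "top" or "wrist"; returns (picture, depth): 420x560x3 uint8, red, green, blue; 420x560 float32, m along the optical axis (not along the pixel's ray), 0 where there is no reading.
- optics.camera_params(name): a dict with "mtx" (3x3 intrinsics, pixels), "extrinsics" (4x4, takes a point from camera to world coordinates); the wrist camera has in their place "tool_from_camera" (4x4, takes a point from camera to tool coordinates, whose origin is the TCP and whose axes are the flange's). Camera axes: x right, y down, z forward; pixel columns grow to the right and rows downward; lengths in m; the calibration is good to about 2 mm. A picture is of the moment at which its call begins: read the wrist's pose just before it. camera_params takes no time and is no camera call.
- ctrl.finish_job(): hands the job in; it is judged then, once.
The state is a dict: "t": time; "q": joint angles; "dq": joint speeds; "effort": joint torques, N m; "tool_pos": TCP position; "tool_rot": TCP orientation; "contact_force": force on the tool from outside, world axes, zero at the start; "wrist_torque": the same for the moment, N m; "opening": finger opening in m; "grip_force": force on a finger pad.
Only numpy, scipy, OpenCV 4.12 (cv2) and the standard library are available. Lean on these libraries where they do the work, as an engineer would, in place of code of your own. Each camera call takes 0.05 s, during which the arm holds its last target. There are 200 camera calls.

TASK

Set the closed blue square jar down fully into the square pocket of the wooden block, so that it cannot turn. Then unscrew its tight red lid (anticlockwise from above) until the threads let go, lift it straight up and finish still holding it in the gripper, level and centred a few centimetres above the jar's mouth, with the open jar left upright and fully down in the pocket. Do not tip the jar over and do not shift the things standing around.

Things in the scene. Friction and masses are not known exactly. Their poses are not given: they have to be found in the camera images.
- jar: blue stoneware jar, empty, loose, about 0.4 kg: square body 62 x 62 mm with rounded edges, 88 mm high, then a round neck 49 mm across up to the mouth, 110 mm up. Origin: centre of its underside; z up, x and y square to the sides (a quarter turn looks the same). Unless braced it turns along with its lid. Lid screwed on, it can be lifted and carried by the lid
- lid: round red screw lid, 66 mm across, 19.5 mm high, ribbed skirt, about 40 g. Origin: centre of the skirt's lower edge; z up. Screwed tight, its origin is 96 mm above the jar's underside on the jar's axis (top 115.5 mm above it). Once it has risen 14 mm its lower edge is level with the mouth
- mouth (a point): centre of the jar's mouth, 110 mm above its underside, axes as the jar's. Right-hand twist-off thread: the lid's yaw relative to the jar's (anticlockwise from above positive, repeats every 120 deg) is 0.18 to 0.28 rad when tight (stiff: grip firmly); turning climbs up to 2 mm; free to lift from 1.17 to 1.80 rad; then an end stop. The jar itself turns up to 0.16 rad in the pocket first
- block: beech block fixed to the worktop, 130 x 130 x 42 mm, with an upright square pocket in the middle of its top, 66 x 66 mm, 32 mm deep, with a 4 mm chamfer round its mouth. Origin: centre of its underside; x and y square to the pocket's sides. The jar seated in it stands with its underside 10 mm above the block's underside
- honey_jar: bystander: jar with red lid and yellow contents, 61 mm across, 86 mm high, origin under its centre
- mug: bystander: cream mug, 83 x 115 x 93 mm, origin under its centre
- spice: bystander: small jar with red cap, 45 mm across, 106 mm high, origin under its centre
- tuna: bystander: flat food tin, 87 mm across, 40 mm high, origin under its centre

How it is judged:
By the outcome, as a careful person would: the job done as asked, in the order asked, and still so for the second after the job is handed in, while the arm keeps its last pose, push and grip.
It also fails if it takes over 48 s, if anything falls off the work surface, if the arm or the gripper's body presses on something with over 40 N, if the wrist force passes 120 N, or if a joint passes its speed limit or range.

## Working session

There is one attempt and no reset: what is moved stays moved. The work goes in short steps, Python scripts to look and compute and a shell command to move; the robot and the scene stay as the last step left them, time stands still between calls to the robot, and variables do not carry over. Pictures are saved under pics/ and viewed, at most 10 in all, crops included, and the job is handed in when it is done.

```bash
mkdir -p pics; ls
python3 - <<'E'
from station import ctrl, optics
import numpy as np, cv2
o=ctrl.get_obs(); print({k:np.round(v,3) for k,v in o.items()}, ctrl.grasp_offset)
for n in ("top","side"):
    im,d=optics.get_image(n); cv2.imwrite(f"pics/{n}0.png",im[:,:,::-1]); np.savez(f"{n}0.npz",im=im,d=d)
    p=optics.camera_params(n); print(n,p)
print(optics.camera_params("wrist"))
E
```

```text
pics
{'t': np.float64(0.0), 'q': array([ 1.012,  0.053,  1.614,  0.   ,  1.476, -0.119]), 'dq': array([-0.001,  0.001, -0.002,  0.002,  0.001, -0.001]), 'effort': array([ 1.0000e-03, -3.9367e+01, -3.7018e+01, -0.0000e+00,  7.0000e-03,
       -0.0000e+00]), 'tool_pos': array([0.266, 0.565, 0.23 ]), 'tool_rot': array([-6.850e-01, -3.065e+00,  3.000e-03]), 'contact_force': array([-0.104,  0.085,  0.302]), 'wrist_torque': array([-0.006, -0.01 , -0.039]), 'grip_force': np.float64(0.0), 'opening': np.float64(0.086)} 0.0187
top {'mtx': array([[508.06591309,   0.        , 283.39284414],
       [  0.        , 508.06591309, 198.47975912],
       [  0.        ,   0.        ,   1.        ]]), 'extrinsics': array([[-1.03893821e-03, -9.88950400e-01,  1.48243132e-01,
         3.69212660e-01],
       [-9.99931110e-01,  2.76060180e-03,  1.14084990e-02,
        -5.14180629e-02],
       [-1.16916799e-02, -1.48221066e-01, -9.88885140e-01,
         1.12883559e+00],
       [ 0.00000000e+00,  0.00000000e+00,  0.00000000e+00,
         1.00000000e+00]])}
side {'mtx': array([[396.89877633,   0.        , 278.4
[... 198 characters left out ...]
0.02419117,  0.55064241, -0.83439063,  0.67058776],
       [-0.02280675, -0.83472164, -0.55019963,  0.56085219],
       [ 0.        ,  0.        ,  0.        ,  1.        ]])}
{'mtx': array([[315.75308093,   0.        , 278.78282389],
       [  0.        , 315.75308093, 206.99273851],
       [  0.        ,   0.        ,   1.        ]]), 'tool_from_camera': array([[-4.83154449e-04, -9.64095343e-01, -2.65555899e-01,
         6.62231763e-02],
       [ 9.99999864e-01, -4.14118440e-04, -3.15958802e-04,
         7.62395531e-04],
       [ 1.94642815e-04, -2.65556015e-01,  9.64095413e-01,
        -1.42245090e-01],
       [ 0.00000000e+00,  0.00000000e+00,  0.00000000e+00,
         1.00000000e+00]])}
```

View pics/top0.png

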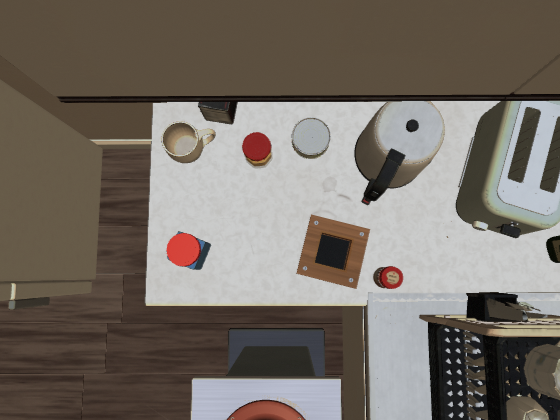

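View pics/side0.png

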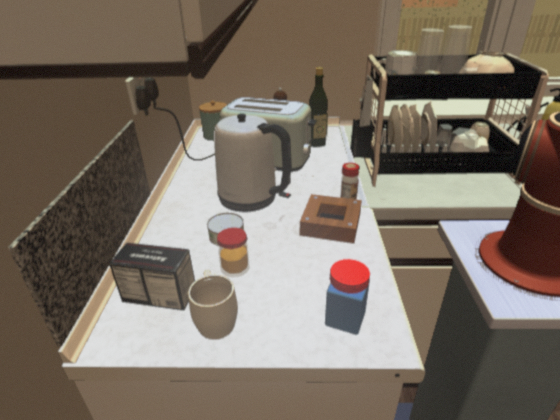

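The top view shows the lid at about (183,250) with the blue body below it and the block centred on (333,252). The spice jar is at (390,277), and the tuna, honey jar and mug are in the upper left. Next I'll measure them.

```bash
cat > h.py <<'E'
import numpy as np, cv2
from station import ctrl, optics
from scipy.spatial.transform import Rotation as R
def cam(n,o=None):
    p=optics.camera_params(n)
    if n!="wrist": return p["mtx"],np.array(p["extrinsics"])
    o=o or ctrl.get_obs(); T=np.eye(4); T[:3,:3]=R.from_rotvec(o["tool_rot"]).as_matrix(); T[:3,3]=o["tool_pos"]
    return p["mtx"],T@p["tool_from_camera"]
def ray(K,E,uv):
    uv=np.atleast_2d(uv).astype(float)
    d=np.c_[uv,np.ones(len(uv))]@np.linalg.inv(K).T@E[:3,:3].T
    return E[:3,3],d
def plane(K,E,uv,z):
    c,d=ray(K,E,uv); return c+d*((z-c[2])/d[:,2])[:,None]
def cloud(K,E,d,m):
    v,u=np.nonzero(m&(d>0)); c,r=ray(K,E,np.c_[u,v]); return c+r*d[v,u][:,None]
def big(m):
    n,l,s,c=cv2.connectedComponentsWithStats(m.astype(np.uint8)); i=1+np.argmax(s[1:,4]); return l==i
E
python3 - <<'E'
from h import *
for n in ("top","side"):
    f=np.load(n+"0.npz"); im,d=f["im"],f["d"]; K,E=cam(n)
    hsv=cv2.cvtColor(im,cv2.COLOR_RGB2HSV); H,S,V=[hsv[...,i].astype(int) for i in range(3)]
    red=((H<6)|(H>174))&(S>180)&(V>200); red[300:]=0
    if n=="side": red[:,400:]=0
    P=cloud(K,E,d,big(red)); top=P[P[:,2]>np.percentile(P[:,2],90)-.006]
    (c,r)=cv2.minEnclosingCircle(top[:,:2].astype(np.float32))
    print(n,"lid top",c,r,np.median(top[:,2]),"n",len(top))
    if n=="top":
        cu=cv2.findContours(big(red).astype(np.uint8),0,1)[0][0]; e=cv2.fitEllipse(cu); print(e)
    blue=(H>95)&(H<115)&(S>90)&(V>40)&(d>0)
    reg=np.zeros_like(red)
    if n=="top": reg[225:280,160:220]=1
    else: reg[270:335,315:375]=1
    B=cloud(K,E,d,blue&reg); print("blue",len(B),B.min(0),B.max(0))
    np.save(n+"blue.npy",B)
    X=cloud(K,E,d,d>0)
    m=(abs(X[:,2]-.042)<.006)&(abs(X[:,0]-.43)<.15)&(abs(X[:,1]+.15)<.13)
    if m.sum(): 
        rr=cv2.minAreaRect(X[m][:,:2].astype(np.float32)); print("block",rr,np.median(X[m][:,2]))
    # jar all
    m=(X[:,2]>.01)&(abs(X[:,0]-.43)<.09)&(abs(X[:,1]-.14)<.08); Q=X[m]
    print("jar",len(Q))
    # pocket dark pixels
    if n=="top":
        hull=plane(K,E,[[333,252],[183,250],[257,147],[311,137],[390,277],[183,142]],.042); print(hull)
        dk=(V<60); dk[:225]=0; dk[280:]=0; dk[:,:305]=0; dk[:,360:]=0
        cu=max(cv2.findContours(big(dk).astype(np.uint8),0,1)[0],key=cv2.contourArea); print("pocket px",cv2.minAreaRect(cu))
        q=plane(K,E,cu[:,0],.042); print("pocket top",cv2.minAreaRect(q[:,:2].astype(np.float32)))
        wood=(H<20)&(S>80)&(V<200)&(V>50); wood[:205]=0; wood[295:]=0; wood[:,:290]=0; wood[:,:][:,375:]=0
        cu=max(cv2.findContours(big(wood).astype(np.uint8),0,1)[0],key=cv2.contourArea)
        q=plane(K,E,cu[:,0],.042); print("wood",cv2.minAreaRect(q[:,:2].astype(np.float32)))
E
```

```text
top lid top (0.4195611774921417, 0.16116678714752197) 0.0320696197450161 0.11542011223492277 n 754
((182.13792419433594, 249.07772827148438), (29.70684242248535, 31.820446014404297), 33.77986526489258)
blue 72 [0.38274854 0.12350654 0.08251933] [0.45640432 0.17807353 0.09108336]
block ((0.46629637479782104, -0.182655930519104), (0.18113204836845398, 0.23946231603622437), 76.02196502685547) 0.04122795504401244
jar 1176
[[ 0.41672687 -0.14428946  0.042     ]
 [ 0.42147541  0.17566266  0.042     ]
 [ 0.64671458  0.01901522  0.042     ]
 [ 0.66884336 -0.09980914  0.042     ]
 [ 0.36405355 -0.26356735  0.042     ]
 [ 0.65869217  0.1823805   0.042     ]]
pocket px ((332.8529968261719, 251.08827209472656), (30.802024841308594, 30.316951751708984), 14.03624439239502)
pocket top ((0.4188700020313263, -0.14388923346996307), (0.06460560858249664, 0.06453564763069153), 75.95068359375)
wood ((0.4193025529384613, -0.1440780907869339), (0.12928731739521027, 0.12935540080070496), 75.64806365966797)
side lid top (0.41759759187698364, 0.16488654911518097) 0.030895773321390152 0.11565092081745781 n 581
blue 146 [0.39515591 0.16728729 0.08511159] [0.45503563 0.19952835 0.08945247]
block ((0.4647541046142578, -0.16682475805282593), (0.18308748304843903, 0.24089021980762482), 82.94371032714844) 0.041206472001758865
jar 2604
```

```bash
python3 -m handwheel '[{"tx":-26,"ty":-25},{"tx":-26,"ty":-25},{"tx":-26,"ty":-25},{"tx":-26,"ty":-25},{"tx":-26,"ty":-25},{"tx":-26,"ty":-25},{"tx":-26,"ty":-25},{"tx":-26,"ty":-25},{"tx":-26,"ty":-25},{"tx":-26,"ty":-25},{"tx":-25,"ty":-25},{"tx":-26,"ty":-25}]'
python3 -m handwheel '[{},{},{}]'
cat >> h.py <<'E'
def psi(o):
    M=R.from_rotvec(o["tool_rot"]).as_matrix(); return np.arctan2(M[1,0],M[0,0])
def go(x,y,z,yaw=None):
    o=ctrl.get_obs(); M=R.from_rotvec(o["tool_rot"]).as_matrix(); t=M.T@(np.array([x,y,z])-o["tool_pos"])*1000
    print("t",o["t"],"tool",o["tool_pos"].round(4),"psi",round(psi(o),3),"z-axis",M[:,2].round(3),"shift mm",t.round(1),"opening",round(float(o["opening"])*1000,1),"grip",round(float(o["grip_force"]),1),"F",o["contact_force"].round(1),"q",o["q"].round(2))
    if yaw is not None: print("roll",round(-((yaw-psi(o)+np.pi)%(2*np.pi)-np.pi),3))
E
python3 - <<'E'
from h import *
go(.419,.162,.23)
o=ctrl.get_obs(); im,d=optics.get_image("wrist"); cv2.imwrite("pics/w1.png",im[:,:,::-1]); K,E=cam("wrist",o)
np.savez("w1.npz",im=im,d=d,K=K,E=E)
E
```

```text
t 0.1 tool [0.2658 0.565  0.2302] psi 2.702 z-axis [-0.001 -0.002 -1.   ] shift mm [-310.2 -299.5    0.7] opening 85.6 grip 0.0 F [0.5 0.5 0.4] q [ 1.01  0.05  1.61 -0.    1.48 -0.12]$[0]: bad value
$[0]: bad value
```

View pics/w1.png

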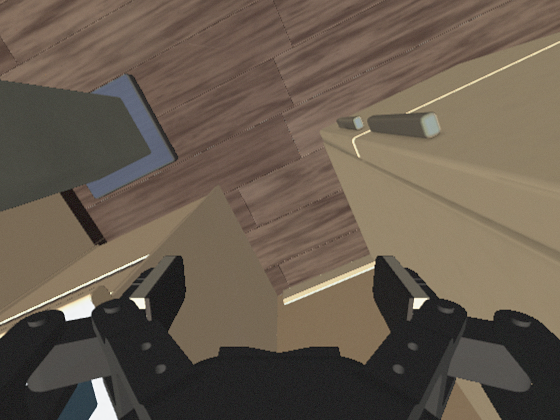

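The picture shows only floor and cabinet because the arm hasn't moved: the rows were refused. I'll try rows with all four keys.

```bash
python3 -m handwheel '[{"tx":-26,"ty":-25,"tz":0,"roll":0},{"tx":-26,"ty":-25,"tz":0,"roll":0},{"tx":-26,"ty":-25,"tz":0,"roll":0},{"tx":-26,"ty":-25,"tz":0,"roll":0},{"tx":-26,"ty":-25,"tz":0,"roll":0},{"tx":-26,"ty":-25,"tz":0,"roll":0},{"tx":-26,"ty":-25,"tz":0,"roll":0},{"tx":-26,"ty":-25,"tz":0,"roll":0},{"tx":-26,"ty":-25,"tz":0,"roll":0},{"tx":-26,"ty":-25,"tz":0,"roll":0},{"tx":-25,"ty":-25,"tz":0,"roll":0},{"tx":-26,"ty":-25,"tz":0,"roll":0}]'
python3 -m handwheel '[{"tx":0,"ty":0,"tz":0,"roll":0},{"tx":0,"ty":0,"tz":0,"roll":0}]'
python3 - <<'E'
from h import *
go(.419,.162,.23)
o=ctrl.get_obs(); im,d=optics.get_image("wrist"); cv2.imwrite("pics/w2.png",im[:,:,::-1]); K,E=cam("wrist",o)
np.savez("w2.npz",im=im,d=d,K=K,E=E)
E
```

```text
t: 1.15
tool_pos: [0.4198, 0.16, 0.2311]
tool_rot: [0.685, 3.066, 0.0]
contact_force: [0.8, 0.8, 0.1]
opening: 0.0856
grip_force: 0.0
t: 1.32
tool_pos: [0.4201, 0.1603, 0.2311]
tool_rot: [-0.691, -3.064, -0.0]
contact_force: [0.6, 0.8, -0.2]
opening: 0.0855
grip_force: 0.0
t 1.3167 tool [0.4201 0.1603 0.2311] psi 2.698 z-axis [-0.  0. -1.] shift mm [1.7 1.1 1.1] opening 85.5 grip 0.0 F [ 0.6  0.8 -0.2] q [ 0.2  -0.39  2.    0.    1.53 -0.93]
```

View pics/w2.png

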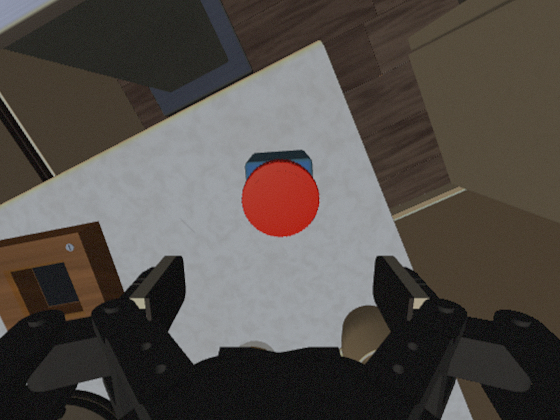

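The wrist view shows the lid at (281,198). The blue body shows behind it between (247,160) and (312,155), and its sides are nearly parallel to the tool axes. I'll measure its yaw and centre.

```bash
python3 - <<'E'
from h import *
f=np.load("w2.npz"); im,d,K,E=[f[k] for k in("im","d","K","E")]
hsv=cv2.cvtColor(im,cv2.COLOR_RGB2HSV); H,S,V=[hsv[...,i].astype(int) for i in range(3)]
red=big(((H<6)|(H>174))&(S>170)&(V>150))
P=cloud(K,E,d,red); t=P[abs(P[:,2]-np.percentile(P[:,2],80))<.004]
cu=max(cv2.findContours(red.astype(np.uint8),0,1)[0],key=cv2.contourArea)
q=plane(K,E,cu[:,0],.1155)[:,:2].astype(np.float32)
print("lid depth",cv2.minEnclosingCircle(t[:,:2].astype(np.float32)),np.median(t[:,2]),"ray",cv2.minEnclosingCircle(q),cv2.fitEllipse(q))
reg=np.zeros(d.shape,bool); reg[130:200,235:325]=1
body=reg&(~red)&(V<140)&(d>0)
P=cloud(K,E,d,body); print(len(P),np.histogram(P[:,2],10))
sh=P[abs(P[:,2]-.087)<.006]; print("shoulder",len(sh),cv2.minAreaRect(sh[:,:2].astype(np.float32)))
cu=max(cv2.findContours(big(body).astype(np.uint8),0,1)[0],key=cv2.contourArea)
print(cv2.approxPolyDP(cu,2,True)[:,0].tolist())
lo=P[P[:,2]<.03]; 
# front face: horizontal PCA over points between z .005-.075
ff=P[(P[:,2]>.008)&(P[:,2]<.078)]; c=ff.mean(0); u,s,vt=np.linalg.svd(ff-c); n=vt[2]; print("face n yaw",np.degrees(np.arctan2(n[1],n[0])),n,s, len(ff),c)
for row in range(145,185,4): 
    x=np.nonzero(body[row])[0]; print(row,x.min() if len(x) else None,x.max() if len(x) else None, end="; ")
E
python3 - <<'E'
import cv2
im=cv2.imread("pics/w2.png")[135:245,225:340]; cv2.imwrite("pics/w2c.png",cv2.resize(im,None,fx=5,fy=5,interpolation=cv2.INTER_NEAREST))
E
```

```text
lid depth ((0.4199986159801483, 0.1625436693429947), 0.032766520977020264) 0.11557141010409977 ray ((0.41954007744789124, 0.1624630242586136), 0.03244553133845329) ((0.41962888836860657, 0.16246870160102844), (0.06322954595088959, 0.06357188522815704), 123.2234878540039)
1072 (array([ 51,  51,  55,  64,  74,  77,  85, 374,  62, 179]), array([-0.00216692,  0.00968178,  0.02153048,  0.03337918,  0.04522788,
        0.05707658,  0.06892528,  0.08077398,  0.09262268,  0.10447138,
        0.11632008]))
shoulder 374 ((0.3979664444923401, 0.17090868949890137), (0.06207339093089104, 0.01706412248313427), 66.94463348388672)
[[311, 159], [301, 149], [255, 152], [244, 166], [244, 186], [258, 167], [274, 161], [298, 165], [315, 182], [312, 177]]
face n yaw 158.40345408896127 [-0.92979816  0.36806829  0.00105777] [0.38991403 0.32648032 0.00340622] 389 [0.39076361 0.17405725 0.04672831]
145 None None; 149 297 301; 153 254 306; 157 250 309; 161 247 311; 165 245 312; 169 245 312; 173 245 312; 177 245 312; 181 245 315;
```

View pics/w2c.png

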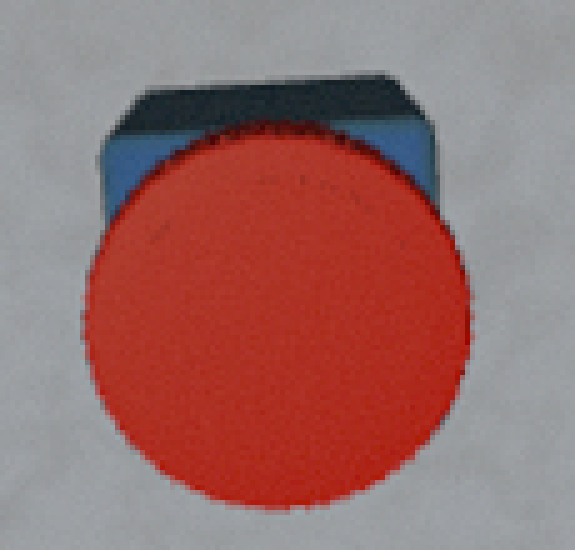

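The crop shows the red lid with the body's edge tilted about 3–4° anticlockwise, so jar yaw ≈158° (≡68°) against the block's 75.8°. Gripping at ψ≈68° leaves enough wrist travel. Next I'll check where the open fingertips really are in tool coordinates.

Run:
```python
from h import *
f=np.load("w2.npz"); d=f["d"]; p=optics.camera_params("wrist"); T=np.array(p["tool_from_camera"])
m=np.zeros(d.shape,bool); m[230:420,80:480]=1
P=cloud(p["mtx"],T,d,m); P=P[P[:,2]<.03]
for s in(-1,1):
    Q=P[P[:,1]*s>0]; Q=Q[(abs(Q[:,1])>.03)&(abs(Q[:,1])<.06)]; t=Q[Q[:,2]>np.percentile(Q[:,2],99.5)-.004]; print(s,"tip",t.max(0).round(4),t.min(0).round(4), np.percentile(Q[:,2],[50,90,99,100]).round(4))
go(.4196,.1624,.150,np.radians(68))
```

```text
-1 tip [ 0.0106 -0.0416 -0.0122] [-0.0118 -0.0541 -0.0185] [-0.0641 -0.0282 -0.0158 -0.0122]
1 tip [ 0.0105  0.0499 -0.0115] [-0.0117  0.0428 -0.0183] [-0.0646 -0.0288 -0.0157 -0.0115]
t 1.3667 tool [0.4197 0.1614 0.2311] psi 2.7 z-axis [-0.001  0.    -1.   ] shift mm [ 0.5  0.9 81.1] opening 85.4 grip 0.0 F [-0.7 -0.1 -0.5] q [ 0.2  -0.39  2.    0.    1.53 -0.93]
roll 1.513
```

```bash
python3 -m handwheel '[{"tx":0,"ty":1,"tz":6,"roll":0.124},{"tx":0,"ty":0,"tz":6,"roll":0.124},{"tx":0,"ty":0,"tz":6,"roll":0.124},{"tx":0,"ty":0,"tz":6,"roll":0.124},{"tx":0,"ty":0,"tz":6,"roll":0.124},{"tx":0,"ty":0,"tz":6,"roll":0.124},{"tx":0,"ty":0,"tz":6,"roll":0.124},{"tx":0,"ty":0,"tz":6,"roll":0.124},{"tx":0,"ty":0,"tz":6,"roll":0.124},{"tx":0,"ty":0,"tz":6,"roll":0.124},{"tx":0,"ty":0,"tz":6,"roll":0.124},{"tx":0,"ty":0,"tz":6,"roll":0.124}]' >/dev/null
python3 -m handwheel '[{"tx":0,"ty":0,"tz":0,"roll":0.025},{"tx":0,"ty":0,"tz":0,"roll":0}]'
python3 - <<'E'
from h import *
go(.4196,.1624,.082,np.radians(68))
E
```

```text
t: 2.53
tool_pos: [0.4192, 0.164, 0.1585]
tool_rot: [-2.6, -1.762, 0.002]
contact_force: [0.2, 0.1, 0.1]
opening: 0.0855
grip_force: 0.0
t 2.5333 tool [0.4192 0.164  0.1585] psi 1.191 z-axis [-0.002  0.    -1.   ] shift mm [-1.3  1.1 76.5] opening 85.5 grip 0.0 F [0.2 0.1 0.1] q [ 0.21 -0.33  2.08  0.    1.39  0.59]
roll 0.005
```

```bash
python3 -m handwheel '[{"tx":-1,"ty":1,"tz":16,"roll":0},{"tx":0,"ty":0,"tz":15,"roll":0},{"tx":0,"ty":0,"tz":15,"roll":0},{"tx":0,"ty":0,"tz":15,"roll":0},{"tx":0,"ty":0,"tz":15,"roll":0},{"tx":0,"ty":0,"tz":0,"roll":0}]'
python3 -m handwheel '[{"tx":0,"ty":0,"tz":0,"roll":0},{"tx":0,"ty":0,"tz":0,"roll":0},{"tx":0,"ty":0,"tz":0,"roll":0},{"tx":0,"ty":0,"tz":0,"roll":0},{"tx":0,"ty":0,"tz":0,"roll":0},{"tx":0,"ty":0,"tz":0,"roll":0},{"tx":0,"ty":0,"tz":0,"roll":0},{"tx":0,"ty":0,"tz":0,"roll":0}]' 40 110
python3 - <<'E'
from h import *
go(.4196,.1624,.2,np.radians(75.8))
E
```

```text
t: 3.03
tool_pos: [0.4181, 0.1618, 0.0802]
tool_rot: [-2.598, -1.762, 0.008]
contact_force: [-0.4, 0.0, -0.3]
opening: 0.0857
grip_force: 0.0
t: 3.7
tool_pos: [0.4214, 0.162, 0.085]
tool_rot: [-2.602, -1.759, -0.004]
contact_force: [-2.9, 2.1, 6.4]
opening: 0.063
grip_force: 121.0
t 3.7 tool [0.4214 0.162  0.085 ] psi 1.189 z-axis [ 0.002  0.002 -1.   ] shift mm [-1.00e-01 -1.80e+00 -1.15e+02] opening 63.0 grip 121.0 F [-2.9  2.1  6.4] q [ 0.2  -0.24  2.14  0.    1.24  0.58]
roll -0.134
```

Run:
```python
from h import *
im,d=optics.get_image("side"); c=im[180:350,260:430]; cv2.imwrite("pics/s1.png",cv2.resize(c[:,:,::-1],None,fx=3.5,fy=3.5,interpolation=cv2.INTER_CUBIC))
for i in range(3): o=ctrl.get_obs(); print(o["tool_pos"],o["opening"],o["grip_force"],o["contact_force"].round(1)); optics.get_image("top")
```

```text
[0.42144812 0.1620551  0.08499034] 0.06330009651120856 120.9952555334894 [-2.9  3.2  6.4]
[0.42144123 0.16203377 0.08497   ] 0.06325265227608866 120.99483408790547 [-2.8  2.3  5.9]
[0.42142675 0.16202649 0.0849655 ] 0.06318027858625196 120.99457032687496 [-3.8  1.9  5.5]
```

View pics/s1.png

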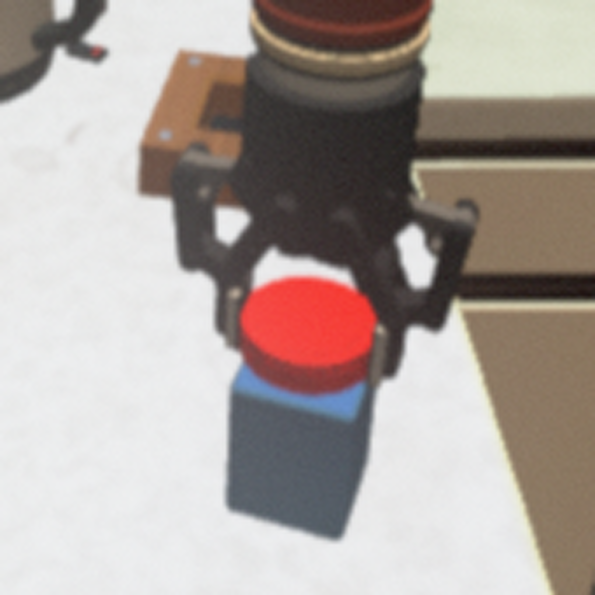

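The side view shows both pads on the lid's skirt, at crop (235,320) and (380,355), with the tips just above the body's shoulder. That's a good grasp, so I'll lift.

```bash
python3 -m handwheel '[{"tx":0,"ty":0,"tz":-8,"roll":0},{"tx":0,"ty":0,"tz":-16,"roll":0},{"tx":0,"ty":0,"tz":-16,"roll":0},{"tx":0,"ty":0,"tz":-16,"roll":0},{"tx":0,"ty":0,"tz":-16,"roll":0},{"tx":0,"ty":0,"tz":-8,"roll":0},{"tx":0,"ty":0,"tz":0,"roll":0}]'
python3 - <<'E'
from h import *
go(.4190,-.144,.165,np.radians(75.8))
E
```

```text
t: 4.48
tool_pos: [0.4219, 0.1613, 0.1653]
tool_rot: [2.601, 1.758, 0.006]
contact_force: [0.1, 0.0, -4.4]
opening: 0.0632
grip_force: 121.6
t 4.4833 tool [0.4219 0.1613 0.1653] psi 1.189 z-axis [ 0.004  0.    -1.   ] shift mm [-2.843e+02  1.111e+02  2.000e-01] opening 63.2 grip 121.6 F [ 0.1  0.  -4.4] q [ 0.2  -0.34  2.07 -0.    1.4   0.58]
roll -0.134
```

```bash
python3 -m handwheel '[{"tx":-14,"ty":5.5,"tz":0,"roll":0},{"tx":-25.6,"ty":10,"tz":0,"roll":0},{"tx":-25.6,"ty":10,"tz":0,"roll":0},{"tx":-25.6,"ty":10,"tz":0,"roll":0},{"tx":-25.6,"ty":10,"tz":0,"roll":0},{"tx":-25.6,"ty":10,"tz":0,"roll":0},{"tx":-25.6,"ty":10,"tz":0,"roll":0},{"tx":-25.6,"ty":10,"tz":0,"roll":0},{"tx":-25.6,"ty":10,"tz":0,"roll":0},{"tx":-25.6,"ty":10,"tz":0,"roll":0},{"tx":-25.6,"ty":10,"tz":0,"roll":0},{"tx":-14,"ty":5.5,"tz":0,"roll":0}]' > /dev/null
python3 -m handwheel '[{"tx":0,"ty":0,"tz":0,"roll":-0.067},{"tx":0,"ty":0,"tz":0,"roll":-0.067},{"tx":0,"ty":0,"tz":0,"roll":0},{"tx":0,"ty":0,"tz":0,"roll":0}]'
python3 - <<'E'
from h import *
go(.4190,-.144,.165,np.radians(75.8))
o=ctrl.get_obs(); im,d=optics.get_image("wrist"); cv2.imwrite("pics/w3.png",im[:,:,::-1]); K,E=cam("wrist",o); np.savez("w3.npz",im=im,d=d,K=K,E=E)
im,d=optics.get_image("side"); np.savez("side3.npz",im=im,d=d); cv2.imwrite("pics/s3.png",im[:,:,::-1])
im,d=optics.get_image("top"); np.savez("top3.npz",im=im,d=d); cv2.imwrite("pics/t3.png",im[:,:,::-1])
E
```

```text
t: 5.82
tool_pos: [0.4171, -0.1434, 0.1619]
tool_rot: [-2.479, -1.926, 0.002]
contact_force: [0.3, 0.3, -4.6]
opening: 0.063
grip_force: 121.6
t 5.8167 tool [ 0.4171 -0.1434  0.1619] psi 1.321 z-axis [-0.002  0.001 -1.   ] shift mm [-0.1  1.9 -3.1] opening 63.0 grip 121.6 F [ 0.3  0.3 -4.6] q [-0.5  -0.36  2.1  -0.    1.41 -0.25]
roll -0.002
```

View pics/w3.png

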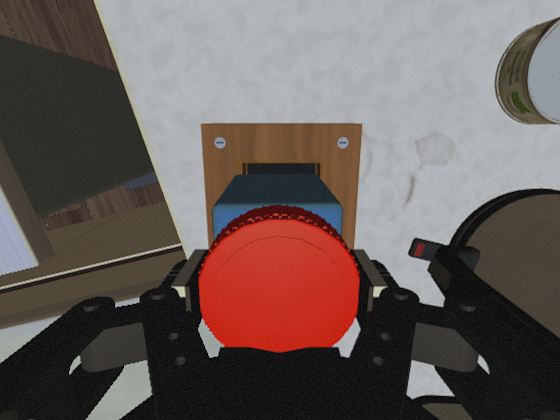

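The wrist view over the block shows its back edge at row 124, from (202,124) to (361,124), the pocket mouth's back edge at row 164 from 243 to 320, and the jar's lower edge at about row 176, from 237 to 322. All are parallel, so the yaw is aligned. I'll quantify the offset in tool coordinates.

Run:
```python
from h import *
f=np.load("w3.npz"); im,d=f["im"],f["d"]; p=optics.camera_params("wrist"); K=p["mtx"]; T=np.array(p["tool_from_camera"])
g=cv2.cvtColor(im,cv2.COLOR_RGB2GRAY).astype(float)
hsv=cv2.cvtColor(im,cv2.COLOR_RGB2HSV); H,S,V=[hsv[...,i].astype(int) for i in range(3)]
zb=.162-.042; zu=.085   # tool z down from TCP: block top ; jar underside
wood=(H<20)&(S>90)&(V>40); wood[:115]=0; wood[180:]=0; wood[:,:195]=0; wood[:,370:]=0
b=big(wood); ys,xs=np.nonzero(b)
L=np.array([[np.nonzero(b[r])[0].min(),r] for r in range(130,175)]); Rr=np.array([[np.nonzero(b[r])[0].max()+1,r] for r in range(130,175)]); Tt=np.array([[c,np.nonzero(b[:,c])[0].min()] for c in range(212,352)])
for n,q in (("L",L),("R",Rr),("T",Tt)):
    P=plane(K,T,q,zb); s=np.polyfit(P[:,0],P[:,1],1) if n!="T" else np.polyfit(P[:,1],P[:,0],1)
    print(n,"median",np.median(P,0).round(4),"slope deg",np.degrees(np.arctan(s[0])).round(2))
blue=(H>90)&(H<120)&(S>60); blue[:165]=0; blue[245:]=0; blue[:,:200]=0; blue[:,355:]=0; b=big(blue)
for r in range(172,206,3): x=np.nonzero(b[r])[0]; print(r,(x.min(),x.max()) if len(x) else None,end=" ")
P=cloud(K,T,d,b); sh=P[abs(P[:,2]+.003)<.006]; print("\nshoulder",cv2.minAreaRect(sh[:,:2].astype(np.float32)))
ff=P[(P[:,2]>.01)&(P[:,2]<.08)]; c=ff.mean(0); n=np.linalg.svd(ff-c)[2][2]; print("face",c.round(4),n.round(3),len(ff),"y range",np.percentile(ff[:,1],[1,99]).round(4),"z",ff[:,2].max())
red=big(((H<6)|(H>174))&(S>170)&(V>150)); P=cloud(K,T,d,red); t=P[abs(P[:,2]-np.median(P[:,2]))<.003]; print("lid",cv2.minEnclosingCircle(t[:,:2].astype(np.float32)),np.median(t[:,2]))
```

```text
L median [ 0.0424 -0.0611  0.12  ] slope deg 0.11
R median [0.0423 0.0679 0.12  ] slope deg -0.16
T median [0.0646 0.0033 0.12  ] slope deg -0.03
172 (np.int64(292), np.int64(314)) 175 (np.int64(238), np.int64(316)) 178 (np.int64(234), np.int64(319)) 181 (np.int64(232), np.int64(321)) 184 (np.int64(230), np.int64(323)) 187 (np.int64(228), np.int64(326)) 190 (np.int64(226), np.int64(328)) 193 (np.int64(223), np.int64(331)) 196 (np.int64(221), np.int64(333)) 199 (np.int64(219), np.int64(335)) 202 (np.int64(217), np.int64(338)) 205 (np.int64(215), np.int64(340)) 
shoulder ((0.023240573704242706, 0.00046609528362751007), (0.06118179112672806, 0.017391212284564972), 88.8310546875)
face [ 0.0311 -0.0001  0.0385] [-1.     0.004  0.001] 2192 y range [-0.0279  0.0276] z 0.07959328188148726
lid ((0.0005575169925577939, 0.0012461909791454673), 0.03303094953298569) -0.03096802305189994
```

The jar is within 1° of square, and the block centre is about +3 mm in tool y from it. I'll shift and descend.

```bash
python3 -m handwheel '[{"tx":0,"ty":2.7,"tz":4,"roll":0},{"tx":0,"ty":0,"tz":10,"roll":0},{"tx":0,"ty":0,"tz":10,"roll":0},{"tx":0,"ty":0,"tz":6,"roll":0},{"tx":0,"ty":0,"tz":4,"roll":0},{"tx":0,"ty":0,"tz":4,"roll":0},{"tx":0,"ty":0,"tz":4,"roll":0},{"tx":0,"ty":0,"tz":0,"roll":0}]'
python3 -m handwheel '[{"tx":0,"ty":0,"tz":3,"roll":0},{"tx":0,"ty":0,"tz":3,"roll":0},{"tx":0,"ty":0,"tz":3,"roll":0},{"tx":0,"ty":0,"tz":3,"roll":0},{"tx":0,"ty":0,"tz":0,"roll":0}]'
```

```text
t: 6.63
tool_pos: [0.42, -0.1441, 0.1203]
tool_rot: [-2.478, -1.929, 0.001]
contact_force: [-0.6, 0.2, -3.8]
opening: 0.063
grip_force: 121.7
t: 7.05
tool_pos: [0.4201, -0.1441, 0.1086]
tool_rot: [-2.478, -1.929, 0.001]
contact_force: [-0.4, 0.5, -4.5]
opening: 0.0629
grip_force: 121.7
```

```bash
python3 -m handwheel '[{"tx":0,"ty":0,"tz":3,"roll":0},{"tx":0,"ty":0,"tz":3,"roll":0},{"tx":0,"ty":0,"tz":3,"roll":0},{"tx":0,"ty":0,"tz":2,"roll":0},{"tx":0,"ty":0,"tz":0,"roll":0}]'
python3 -m handwheel '[{"tx":0,"ty":0,"tz":1.5,"roll":0},{"tx":0,"ty":0,"tz":1,"roll":0},{"tx":0,"ty":0,"tz":0,"roll":0},{"tx":0,"ty":0,"tz":0,"roll":0}]'
```

```text
t: 7.47
tool_pos: [0.4201, -0.1441, 0.0976]
tool_rot: [-2.478, -1.929, 0.001]
contact_force: [1.0, -0.3, -4.7]
opening: 0.0628
grip_force: 121.7
t: 7.8
tool_pos: [0.4205, -0.1443, 0.0958]
tool_rot: [2.479, 1.93, 0.0]
contact_force: [0.3, -0.2, -5.3]
opening: 0.0631
grip_force: 121.7
```

```bash
python3 -m handwheel '[{"tx":0,"ty":0,"tz":1,"roll":0},{"tx":0,"ty":0,"tz":1,"roll":0},{"tx":0,"ty":0,"tz":0,"roll":0},{"tx":0,"ty":0,"tz":0,"roll":0}]'
python3 -m handwheel '[{"tx":0,"ty":0,"tz":1,"roll":0},{"tx":0,"ty":0,"tz":0,"roll":0},{"tx":0,"ty":0,"tz":0,"roll":0}]'
```

```text
t: 8.13
tool_pos: [0.4209, -0.1446, 0.095]
tool_rot: [2.478, 1.929, 0.0]
contact_force: [-3.4, 0.9, 6.5]
opening: 0.0635
grip_force: 122.7
t: 8.38
tool_pos: [0.421, -0.1447, 0.0949]
tool_rot: [2.478, 1.929, -0.0]
contact_force: [-6.6, 2.0, 10.8]
opening: 0.063
grip_force: 123.5
```

```bash
python3 -m handwheel '[{"tx":0,"ty":0,"tz":0,"roll":-0.06},{"tx":0,"ty":0,"tz":0,"roll":-0.06},{"tx":0,"ty":0,"tz":0,"roll":-0.06},{"tx":0,"ty":0,"tz":-0.4,"roll":-0.06},{"tx":0,"ty":0,"tz":0,"roll":0},{"tx":0,"ty":0,"tz":0,"roll":0}]' - 120
python3 - <<'E'
from h import *
go(.42,-.144,.095); print(ctrl.get_obs()["wrist_torque"].round(2))
E
```

```text
t: 8.88
tool_pos: [0.4219, -0.1449, 0.095]
tool_rot: [2.228, 2.21, 0.002]
contact_force: [-2.0, 0.9, 5.5]
opening: 0.0629
grip_force: 129.6
t 8.8833 tool [ 0.4219 -0.1449  0.095 ] psi 1.562 z-axis [ 0.004 -0.001 -1.   ] shift mm [ 0.9 -1.9 -0. ] opening 62.9 grip 129.6 F [-2.   0.9  5.5] q [-0.5  -0.27  2.15  0.    1.26 -0.49]
[0.19 0.2  0.11]
```

```bash
python3 -m handwheel '[{"tx":0,"ty":0,"tz":-0.2,"roll":-0.08},{"tx":0,"ty":0,"tz":-0.2,"roll":-0.08},{"tx":0,"ty":0,"tz":-0.2,"roll":-0.08},{"tx":0,"ty":0,"tz":-0.2,"roll":-0.08},{"tx":0,"ty":0,"tz":0,"roll":0}]'
python3 - <<'E'
from h import *
go(.42,-.144,.095); print(ctrl.get_obs()["wrist_torque"].round(2))
E
```

```text
t: 9.3
tool_pos: [0.4219, -0.1447, 0.0957]
tool_rot: [1.845, 2.539, 0.002]
contact_force: [-2.0, 1.8, 5.4]
opening: 0.0628
grip_force: 129.7
t 9.3 tool [ 0.4219 -0.1447  0.0957] psi 1.885 z-axis [ 0.003 -0.001 -1.   ] shift mm [ 1.2 -1.6  0.7] opening 62.8 grip 129.7 F [-2.   1.8  5.4] q [-0.5  -0.27  2.15  0.    1.26 -0.81]
[0.43 0.1  0.13]
```

```bash
python3 -m handwheel '[{"tx":0,"ty":0,"tz":-0.1,"roll":-0.082},{"tx":0,"ty":0,"tz":-0.1,"roll":-0.082},{"tx":0,"ty":0,"tz":-0.1,"roll":-0.082},{"tx":0,"ty":0,"tz":-0.1,"roll":-0.082},{"tx":0,"ty":0,"tz":-0.1,"roll":-0.082},{"tx":0,"ty":0,"tz":-0.1,"roll":-0.082},{"tx":0,"ty":0,"tz":0,"roll":-0.082},{"tx":0,"ty":0,"tz":0,"roll":-0.082},{"tx":0,"ty":0,"tz":0,"roll":-0.082},{"tx":0,"ty":0,"tz":0,"roll":-0.082},{"tx":0,"ty":0,"tz":0,"roll":0},{"tx":0,"ty":0,"tz":0,"roll":0}]'
python3 - <<'E'
from h import *
go(.42,-.144,.095); print(ctrl.get_obs()["wrist_torque"].round(2))
o=ctrl.get_obs(); im,d=optics.get_image("wrist"); cv2.imwrite("pics/w4.png",im[:,:,::-1])
p=optics.camera_params("wrist"); T=np.array(p["tool_from_camera"])
hsv=cv2.cvtColor(im,cv2.COLOR_RGB2HSV); H,S,V=[hsv[...,i].astype(int) for i in range(3)]
red=big(((H<6)|(H>174))&(S>170)&(V>150)); P=cloud(p["mtx"],T,d,red); t=P[abs(P[:,2]-np.median(P[:,2]))<.003]; print("lid",cv2.minEnclosingCircle(t[:,:2].astype(np.float32)),np.median(t[:,2]))
E
```

```text
t: 10.3
tool_pos: [0.4214, -0.1449, 0.0965]
tool_rot: [0.684, 3.064, -0.001]
contact_force: [-4.5, 0.8, 7.8]
opening: 0.063
grip_force: 129.9
t 10.3 tool [ 0.4214 -0.1449  0.0965] psi 2.703 z-axis [ 0.002 -0.001 -1.   ] shift mm [1.7 0.2 1.5] opening 63.0 grip 129.9 F [-4.5  0.8  7.8] q [-0.5  -0.27  2.15 -0.    1.27 -1.63]
[0.3  0.61 0.04]
lid ((-0.0018581511685624719, 0.0003601817588787526), 0.03314380720257759) -0.03098794821511859
```

View pics/w4.png

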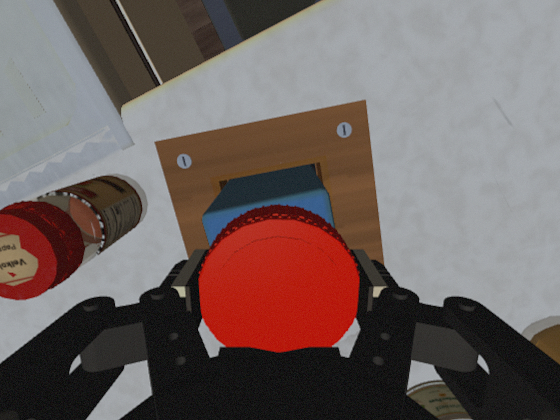

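The wrist view shows the jar still square to the block and down in the pocket, with the lid at (279,285) turned past it. The tool has climbed about 1.6 mm. I'll try a gentle lift and watch the force: about −4.5 N would mean the jar is coming along.

```bash
python3 -m handwheel '[{"tx":0,"ty":0,"tz":-1,"roll":0},{"tx":0,"ty":0,"tz":-1,"roll":0},{"tx":0,"ty":0,"tz":-1,"roll":0},{"tx":0,"ty":0,"tz":-1,"roll":0},{"tx":0,"ty":0,"tz":0,"roll":0},{"tx":0,"ty":0,"tz":0,"roll":0}]'
python3 -m handwheel '[{"tx":0,"ty":0,"tz":-1,"roll":0},{"tx":0,"ty":0,"tz":-1,"roll":0},{"tx":0,"ty":0,"tz":-1,"roll":0},{"tx":0,"ty":0,"tz":0,"roll":0},{"tx":0,"ty":0,"tz":0,"roll":0},{"tx":0,"ty":0,"tz":0,"roll":0}]'
```

```text
t: 10.85
tool_pos: [0.4203, -0.1444, 0.0984]
tool_rot: [-0.684, -3.066, 0.0]
contact_force: [-1.4, -1.1, -1.1]
opening: 0.0628
grip_force: 130.8
t: 11.35
tool_pos: [0.4205, -0.1442, 0.1017]
tool_rot: [-0.684, -3.066, -0.0]
contact_force: [-0.6, -0.8, -0.7]
opening: 0.0629
grip_force: 130.7
```

The vertical force is −0.7 N, which is the lid's weight alone, so it is free. I'll lift it straight up.

```bash
python3 -m handwheel '[{"tx":0,"ty":0,"tz":-3,"roll":0},{"tx":0,"ty":0,"tz":-4,"roll":0},{"tx":0,"ty":0,"tz":-4,"roll":0},{"tx":0,"ty":0,"tz":-4,"roll":0},{"tx":0,"ty":0,"tz":-4,"roll":0},{"tx":0,"ty":0,"tz":-5,"roll":0},{"tx":0,"ty":0,"tz":-5,"roll":0},{"tx":0,"ty":0,"tz":-5,"roll":0},{"tx":0,"ty":0,"tz":-5,"roll":0},{"tx":0,"ty":0,"tz":-3,"roll":0},{"tx":0,"ty":0,"tz":0,"roll":0},{"tx":0,"ty":0,"tz":0,"roll":0}]'
python3 - <<'E'
from h import *
o=ctrl.get_obs(); im,d=optics.get_image("wrist"); np.savez("w5.npz",im=im,d=d); a=im
go(.42,-.144,.144)
im,d=optics.get_image("side"); np.savez("side5.npz",im=im,d=d)
c=cv2.resize(im[140:270,250:400],None,fx=3,fy=3,interpolation=cv2.INTER_CUBIC); c2=cv2.resize(a[:,100:460],None,fx=.93,fy=.93)
h=min(len(c),len(c2)); cv2.imwrite("pics/f5.png",np.hstack([c[:h],c2[:h]])[:,:,::-1])
t,d=optics.get_image("top"); np.savez("top5.npz",im=t,d=d)
K,E=cam("side"); f=np.load("side5.npz"); im,d=f["im"],f["d"]
for n in("side","top"):
    f=np.load(n+"5.npz"); im,d=f["im"],f["d"]; K,E=cam(n); X=cloud(K,E,d,d>0)
    m=(abs(X[:,0]-.42)<.06)&(abs(X[:,1]+.144)<.06); X=X[m]
    hsv=None
    s=X[(X[:,2]>.090)&(X[:,2]<.106)]; print(n,"shoulder pts",len(s),np.median(s[:,2]) if len(s) else None)
E
```

```text
t: 12.35
tool_pos: [0.4206, -0.1444, 0.1439]
tool_rot: [0.684, 3.066, -0.0]
contact_force: [-0.3, 0.2, -0.8]
opening: 0.0629
grip_force: 130.8
t 12.4 tool [ 0.4204 -0.1443  0.1435] psi 2.703 z-axis [-0.  0. -1.] shift mm [ 0.5  0.1 -0.5] opening 63.0 grip 130.8 F [-0.7 -0.6 -1.1] q [-0.5  -0.33  2.11 -0.    1.37 -1.63]
side shoulder pts 265 0.09718565443330757
top shoulder pts 95 0.09608917932578542
```

View pics/f5.png

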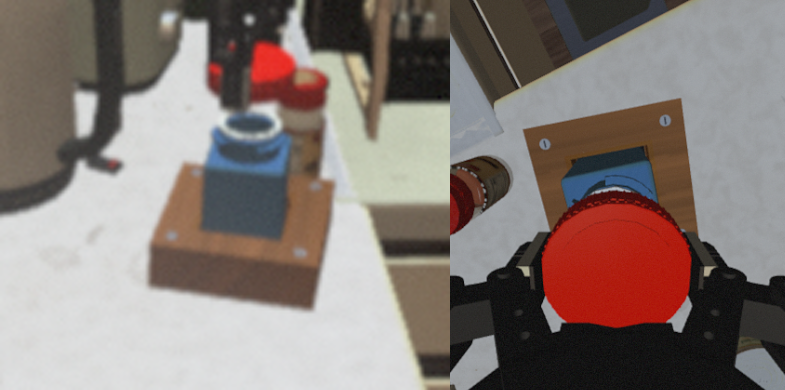

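The left crop shows the open jar upright and fully seated in the block, its white-rimmed mouth at about crop (250,127), with the lid held above it. The right crop shows the lid level over the jar. One last check on centring.

Run:
```python
from h import *
f=np.load("side5.npz"); im,d=f["im"],f["d"]; K,E=cam("side")
X=np.zeros(d.shape+(3,)); v,u=np.indices(d.shape); c,r=ray(K,E,np.c_[u.ravel(),v.ravel()]); X=(c+r*d.reshape(-1,1)).reshape(d.shape+(3,))
near=(abs(X[...,0]-.42)<.06)&(abs(X[...,1]+.144)<.06)
m=near&(abs(X[...,2]-.119)<.005); P=X[m]; print("mouth side depth",len(P),cv2.minEnclosingCircle(P[:,:2].astype(np.float32)),P[:,2].max())
w=near&(im.min(2)>140)&(abs(X[...,2]-.119)<.012); uv=np.argwhere(w)[:,::-1]; q=plane(K,E,uv,.12); print("mouth white ray",len(q),cv2.minEnclosingCircle(q[:,:2].astype(np.float32)))
hs=cv2.cvtColor(im,cv2.COLOR_RGB2HSV).astype(int); H,S,V=hs[...,0],hs[...,1],hs[...,2]
rd=((H<6)|(H>174))&(S>170)&near&(X[...,2]>.14); P=X[rd]; print("lid side",len(P),P.min(0).round(4),P.max(0).round(4))
f=np.load("w5.npz"); im,d=f["im"],f["d"]; p=optics.camera_params("wrist"); T=np.array(p["tool_from_camera"]); K=p["mtx"]
hs=cv2.cvtColor(im,cv2.COLOR_RGB2HSV).astype(int); H,S,V=hs[...,0],hs[...,1],hs[...,2]
b=(H>90)&(H<120)&(S>60); b[:150]=0; b[250:]=0; b[:,:200]=0; b[:,355:]=0
P=cloud(K,T,d,big(b)); sh=P[abs(P[:,2]-(.1437-.098))<.004]; print("shoulder tool",len(sh),cv2.minAreaRect(sh[:,:2].astype(np.float32)),np.median(sh[:,2]))
rd=big(((H<6)|(H>174))&(S>170)&(V>150)); P=cloud(K,T,d,rd); t=P[abs(P[:,2]-np.median(P[:,2]))<.003]; print("lid tool",cv2.minEnclosingCircle(t[:,:2].astype(np.float32)),"normal",np.linalg.svd(t-t.mean(0),full_matrices=False)[2][2].round(3))
```

```text
mouth side depth 157 ((0.42124825716018677, -0.14261160790920258), 0.02794969454407692) 0.12232098375259676
mouth white ray 69 ((0.4247281551361084, -0.14273697137832642), 0.03055187687277794)
lid side 206 [ 0.3606 -0.1773  0.1602] [ 0.4517 -0.0842  0.4722]
shoulder tool 1930 ((0.020017901435494423, -0.0041146427392959595), (0.06384464353322983, 0.029006309807300568), 86.84497833251953) 0.0465868159499158
lid tool ((-0.001822677906602621, 0.0006623677327297628), 0.03306378796696663) normal [ 0.004  0.017 -1.   ]
```

The arm readings while the lid was still threaded and the average of the two camera estimates both put the lid within about 2 mm of the mouth's axis. It is level to about 1°, and the jar's shoulder height matches fully seated. I'll hand it in.

```bash
python3 -c "
from station import ctrl
print(ctrl.finish_job())"
```

```text
the job is handed in; nothing more can be done
None
```

I handed the job in at about 12.5 s: the open jar stands upright and fully down in the pocket, and the gripper holds the lid level about 35 mm above the mouth, centred to about 2 mm by my estimate (the side and wrist cameras differed by a few mm).

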